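Open the fitting case to its stop

TASK

On the finishing bench, draw the red catch of the grey fitting case all the way out, then lift the blue lid by its steel pull bar and swing it over, never fast, until its yellow arm bears lightly on the orange pad of the adjustable stop, wherever that is set today. Feel for the stop without forcing it, let go so that the lid stays resting against the pad, and leave everything else on the bench where it is.

Things in the scene. Friction and masses are not known exactly. Their poses are not given: they have to be found in the camera images.
- case: Fixed grey box with a blue lid, 170 x 240 x 80 mm (its x, y, z); origin under its centre on the bench. Its -x side is the front (pull bar), the hinge runs along y on top of the +x side, the catch is on the -y side. It stands turned by about a quarter turn, differently each time.
- catch (a joint): Travel of the catch in m: at 0 its steel tongue lies 13 mm over the lid's -y edge (2 mm above it) and blocks it; it slides to the case's -y, is clear of the lid from 0.014 on and fully out at its hard end at 0.026. It starts at 0 to 0.003. Friction about 4 N; stays where it is left.
- catch_grip (a point): Point on the axis of the catch's red upright grip (14 mm along the case's x, 18 mm along its y), 14 mm below the grip's top and 18 mm above the red block (34 x 30 mm) it stands on; moves with the catch. About 117 mm above the bench; the closed lid's top is at 88 mm. Axes as the case.
- lid (a joint): Hinge angle in rad: 0 = shut, pi/2 = upright, grows as the front edge goes up and back over the hinge. Lid about 0.4 kg; a stiff hinge (0.45 N m, 2 N at the bar) keeps it where it is left. The stop is met somewhere between 1.35 and 1.85, different each time and not told; there 3 to 5 N extra along the bar's path is a good light bearing.
- lid_bar (a point): Middle of the lid's steel pull bar: round, 12 mm thick, 110 mm along the case's y, held by a leg at either end 55 mm ahead of the lid's front edge in the plane of the lid, so fingers can straddle it from above in any lid position; 225 mm from the hinge line. Axes are the lid's: x from bar to hinge, y along the hinge, z out of the lid's top.
- lid_hinge (a point): Middle of the hinge line (along y), 80 mm above the bench, 6 mm below the height of the bar's centre line when shut. Axes are the lid's, as above.
- stop_post: Fixed stop behind the hinge: dark post and screw with an orange rubber pad 22 mm across, its height different each time. Origin under the post on the bench, 50 mm behind the hinge line, 85 mm to the case's +y. The lid's yellow arm (62 mm, upright when shut) comes down on the pad 50 mm from the hinge. The pad gives 1 mm per 18 N and bears 45 N at most: some 10 N at the bar beyond what moves the lid.
- bottle: White plastic bottle with a red cap, 72 mm across, 190 mm tall; origin at the centre of its underside. Leave alone.
- clamp: Orange spring clamp lying flat, about 115 x 52 x 19 mm, near the case's front at its -y end; origin at the centre of its underside. Leave alone.
- tape_roll: Green roll, 90 mm across, 25 mm tall, lying near the catch, hinge side; origin at the centre of its underside. Leave alone.
- screwdriver: Screwdriver lying flat; origin at the centre of its underside. Leave alone.
- sanding_block: Cork sanding block 100 x 60 x 30 mm in front of the case at its +y end; origin at the centre of its underside. Leave alone.
- parts_tray: Blue open tray 140 x 100 x 35 mm; origin at the centre of its underside. Leave alone.
- clip: Small black clip 50 x 20 x 20 mm lying in the blue tray; origin at the centre of its underside. Leave alone.

How it is judged:
By the outcome, as a careful person would: the job done as asked, in the order asked, and still so for the second after the job is handed in, with the robot touching nothing.
It also fails if it takes over 72 s, if anything falls off the work surface, if the arm or the gripper's body presses on something with over 40 N, if the wrist force passes 120 N, or if a joint passes its speed limit or range.

ROBOT

A 6-joint arm with a two-finger parallel gripper is mounted at the origin on the work surface. World frame = base frame: x ahead of the robot, y to its left, z up, the work surface at z = 0. Lengths are in m, angles in rad, forces in N, time in s.
With the tool pointing down it reaches from about 0.3 to 0.75 m from the base axis. Payload 8.5 kg.
Tool frame: the origin (TCP) lies at the very end of the fingers, on their centre line; the grasp point (between the pads) lies grip_depth behind it (grip_depth is the distance from the TCP to the grasp point, in m); z points along the fingers, y is the direction in which the jaws open and shut (so a half turn about z gives the same grasp; the last joint's range is limited). The gripper opens to 85 mm and grips with 20 to 120 N. Pads are 22 mm wide; open, the fingers measure 114 mm over their backs; the gripper's body (76 mm by 85 mm) begins 54 mm behind the grasp point. The pads swing forward as they close: fully open they stand 13 mm farther back than shut.
Start: joints at [-1.434, 0.381, 1.297, -0, 1.464, -0.215], TCP at [0.19, -0.516, 0.231] pointing down, gripper open.
Joint ranges: [-3.11, 3.11], [-0.89, 2.33], [0.22, 2.48], [-1.42, 4.56], [0.17, 2.85], [-2.88, 2.88]. Speed limits (rad/s): [2.39, 2.39, 3.14, 3.14, 3.14, 3.14].

INTERFACE

Orientations are given as a unit quaternion [w, x, y, z].
In Python, from rig import * gives the robot as it stands. The module is installed in compiled form; this text tells all that it offers.
- The arm moves only by the tool move_arm, never from a script. Its argument "targets" is a list of rows, each a list of 7 numbers: the shift along the world's x, y, z in mm, then the turn, a rotation vector about the world's x, y, z in degrees, then the opening, from 0 (shut) to 1 (fully open). A call has 1 to 5 rows; each row shifts and turns the commanded pose from where the row before left it; what a row does not reach is not made up. A row lasts 1/8 s, in which the tool goes at most 62.5 mm and 10.7 degrees, less where a joint would pass 70% of its speed; a pose out of reach is approached as far as the arm can. A call is refused whole if a number of a shift passes 62.5 or a number of a turn 10.7, either way. A call with a gripper value outside its range is refused whole. The fingers move at their own pace and stop on an object; "squeeze" is the grip in N (left out, the last holds). Time passes only in rows, so rows that do not move let the fingers close. It gives the time, the measured TCP pose, the force and the opening at its end, in the units of the state.
- state(): the state, without advancing time (a new reading comes with each control period).
- capture(name): name is "scene" or "top"; returns a dict with "color" (400x640x3 uint8, red, green, blue), "mtx" (3x3 intrinsics, pixels), "R" (3x3) and "t" (3): a world point X has camera coordinates R X + t. Camera axes: x right, y down, z forward; pixel columns grow to the right and rows downward; lengths in m; the calibration is good to about 2 mm. A picture is of the moment at which its call begins. There is no depth.
- hand_in(): hands the job in, once; it reports no verdict.
The state is a dict: "time": time; "joints": joint angles; "joint_vel": joint speeds; "joint_torque": joint torques, N m; "eef_pos": TCP position; "ee_rot": TCP orientation; "wrist_force": force on the tool from outside, world axes, zero at the start; "torque": the same for the moment, N m; "grip_width": finger opening in m.
Only numpy, scipy, OpenCV 4.12 (cv2) and the standard library are available. Lean on these libraries where they do the work, as an engineer would, in place of code of your own. Each camera call takes 0.05 s, during which the arm holds its last target.

## Working session

There is one attempt and no reset: what is moved stays moved. The work goes in short steps, Python scripts to look and compute and a tool call to move; the robot and the scene stay as the last step left them, time stands still between calls to the robot, and variables do not carry over. Pictures are saved under pics/ and viewed, and the job is handed in when it is done.

Besides the shell and the picture viewer there is one more tool, called after "Request:" in YAML: its name, and indented under it one key for each argument. move_arm: Moves the arm, as the interface text tells. Its arguments: {"type":"object","properties":{"targets":{"type":"array","items":{"type":"array","items":{"type":"number"}}},"squeeze":{"type":"number"}},"required":["targets"]}

```bash
mkdir -p pics; python3 - <<'E'
from rig import *
import cv2,numpy as np
s=state();print(s)
for n in("scene","top"):
    c=capture(n);cv2.imwrite(f"pics/{n}0.png",c["color"][:,:,::-1]);print(n,c["mtx"],c["R"],c["t"]); np.savez(f"{n}0.npz",**c)
E
```

```text
{'time': 0.0, 'joints': array([-1.43424569e+00,  3.81175815e-01,  1.29826517e+00, -1.18676193e-05,
        1.46363355e+00, -2.15269668e-01]), 'joint_vel': array([ 1.56365313e-03,  1.89750735e-03, -7.76709542e-04, -1.80757984e-05,
        2.43246634e-04,  4.44682945e-04]), 'joint_torque': array([-1.07833798e-04, -4.48459697e+01, -2.31277478e+01, -2.53813305e-04,
        4.75291235e-03, -3.49381742e-05]), 'eef_pos': array([ 0.18950182, -0.51599635,  0.23072114]), 'ee_rot': array([-7.40599022e-04,  9.84567284e-01,  1.75004899e-01,  2.32608084e-05]), 'wrist_force': array([ 0.20777869, -0.35174041,  0.06207699]), 'torque': array([-0.00130242, -0.03631579,  0.04826997]), 'grip_width': 0.08553464319224016}
scene [[391.28251717   0.         316.68746077]
 [  0.         391.28251717 196.16631113]
 [  0.           0.           1.        ]] [[-0.8825492   0.46961823 -0.02378273]
 [ 0.29831687  0.52009386 -0.80031833]
 [-0.36347482 -0.71341509 -0.59910346]] [ 0.49050791 -0.09096615  1.25348152]
top [[379.69836871   0.         317.7359    ]
 [  0.         379.69836871 198.94889541]
 [  0.           0.           1.        ]] [[-0.00820484 -0.99956673  0.02826723]
 [-0.98662342  0.00348964 -0.1629787 ]
 [ 0.16280944 -0.02922632 -0.98622457]] [-0.00905239  0.54040451  1.11133506]
```

View pics/scene0.png

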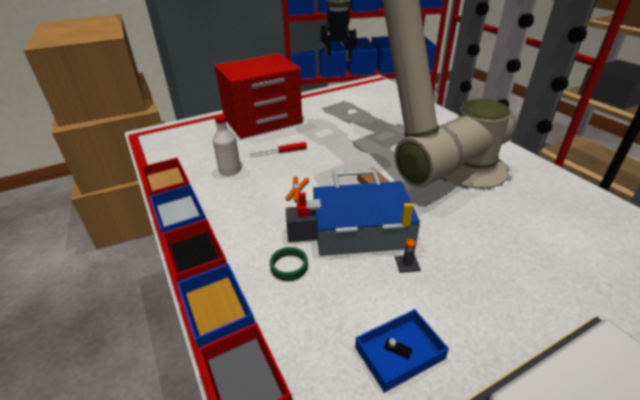

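View pics/top0.png

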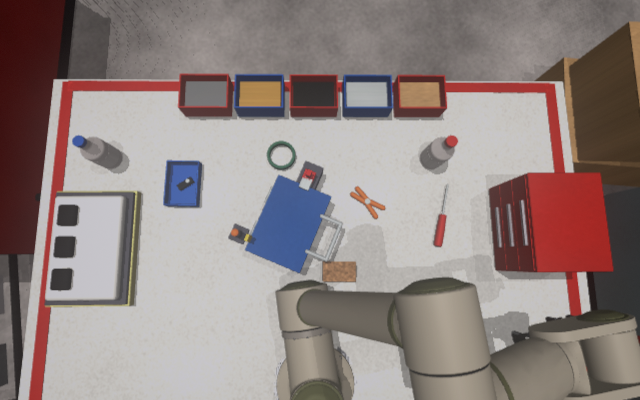

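The bench is visible: case centre near (290,225) in the top view, bar near (330,240), catch near (310,175), stop near (240,235). I'll zoom in to measure.

```bash
cat > h.py <<'E'
import numpy as np,cv2
def ld(n): return dict(np.load(n+".npz"))
def ray(c,u,v):
    d=c["R"].T@np.linalg.inv(c["mtx"])@np.array([u,v,1.]);o=-c["R"].T@c["t"];return o,d/np.linalg.norm(d)
def plane(c,u,v,z):
    o,d=ray(c,u,v);return o+d*(z-o[2])/d[2]
def tri(a,ua,b,ub):
    o1,d1=ray(a,*ua);o2,d2=ray(b,*ub)
    s=np.linalg.lstsq(np.c_[d1,-d2],o2-o1,rcond=None)[0]
    p,q=o1+d1*s[0],o2+d2*s[1];return (p+q)/2,np.linalg.norm(p-q)
def proj(c,X):
    p=c["R"]@np.asarray(X)+c["t"];p=c["mtx"]@p;return p[:2]/p[2]
E
python3 - <<'E'
import cv2
for n,(x0,y0,w,h) in dict(top0=(220,140,140,140),scene0=(270,160,160,115)).items():
    i=cv2.imread(f"pics/{n}.png")[y0:y0+h,x0:x0+w];f=600//h if n=="scene0" else 4
    i=cv2.resize(i,None,fx=f,fy=f,interpolation=cv2.INTER_CUBIC);cv2.imwrite(f"pics/{n}z.png",i);print(f)
E
```

```text
4
5
```

View pics/top0z.png

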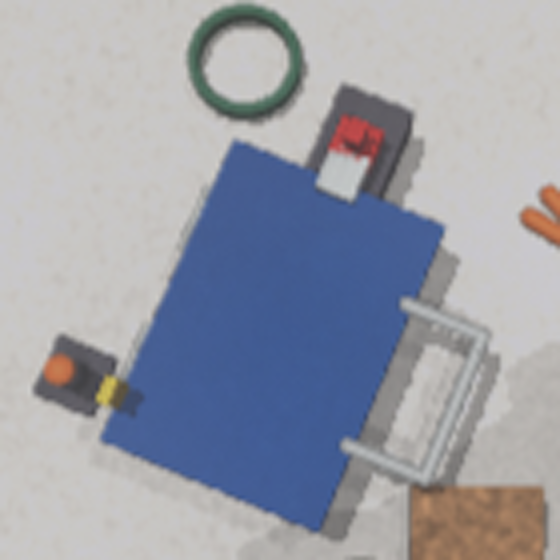

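View pics/scene0z.png

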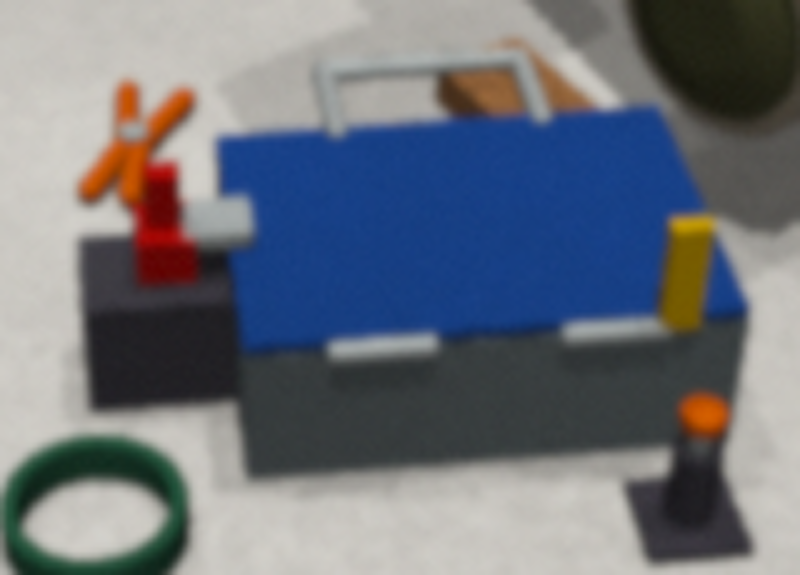

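```bash
python3 - <<'E'
from h import *
T,S=ld("top0"),ld("scene0")
t=lambda x,y:(220+(x+.5)/4-.5,140+(y+.5)/4-.5)
s=lambda x,y:(270+(x+.5)/5-.5,160+(y+.5)/5-.5)
pts=dict(c_hc=((238,142),(243,348)),c_fc=((442,230),(218,137)),c_fs=((320,530),(658,108)),c_hs=((103,438),(746,308)),bar1=((485,335),(322,66)),bar2=((428,478),(522,60)),
 pad=((60,370),(705,412)),griptop=((365,133),(162,168)),armtop=((110,390),(690,222)))
P={}
for k,(a,b) in pts.items():
    p,e=tri(T,t(*a),S,s(*b));P[k]=p;print(k,p.round(4),round(e*1e3,1))
# lid mask on both
for n,c in(("top",T),("scene",S)):
    hsv=cv2.cvtColor(c["color"],cv2.COLOR_RGB2HSV)
    m=cv2.inRange(hsv,(100,120,60),(125,255,255))
    cs=cv2.findContours(m,0,1)[0]
    for q in sorted(cs,key=cv2.contourArea)[::-1][:3]:
        r=cv2.minAreaRect(q);a=cv2.approxPolyDP(q,4,True)[:,0];print(n,cv2.contourArea(q),[ (x.tolist(),plane(c,*x,.088).round(3).tolist()) for x in a][:6])
    m=cv2.inRange(hsv,(0,150,90),(6,255,255))|cv2.inRange(hsv,(174,150,90),(180,255,255))
    k,l,st,ce=cv2.connectedComponentsWithStats(m)
    print([(st[i].tolist()) for i in range(1,k) if st[i][4]<500 and st[i][4]>15])
E
```

```text
c_hc [0.6053 0.1032 0.0832] 1.5
c_fc [ 0.5387 -0.0474  0.0867] 0.0
c_fs [0.3213 0.0437 0.0851] 4.6
c_hs [0.3881 0.1977 0.0861] 2.5
bar1 [ 0.4597 -0.0766  0.0894] 2.9
bar2 [ 0.3568 -0.0334  0.0841] 5.5
pad [0.438  0.2323 0.0711] 2.4
griptop [0.6006 0.0103 0.1264] 4.1
armtop [0.4187 0.1849 0.1406] 2.4
top 4429.0 [([279, 176], [0.602, 0.103, 0.088]), ([253, 233], [0.435, 0.176, 0.088]), ([256, 239], [0.418, 0.167, 0.088]), ([246, 249], [0.389, 0.195, 0.088]), ([299, 271], [0.326, 0.044, 0.088]), ([330, 197], [0.539, -0.047, 0.088])]
top 1488.5 [([344, 75], [0.922, -0.096, 0.088]), ([345, 107], [0.818, -0.097, 0.088]), ([392, 107], [0.818, -0.241, 0.088]), ([390, 75], [0.923, -0.239, 0.088])]
top 982.5 [([198, 162], [0.645, 0.341, 0.088]), ([173, 165], [0.636, 0.414, 0.088]), ([168, 204], [0.52, 0.422, 0.088]), ([195, 205], [0.517, 0.344, 0.088])]
[[205, 75, 24, 20, 45], [290, 75, 52, 33, 132], [285, 81, 6, 11, 44], [404, 104, 43, 4, 46], [291, 106, 15, 2, 30], [447, 136, 10, 10, 76], [303, 170, 12, 7, 32], [437, 216, 8, 29, 98]]
scene 4223.5 [([415, 310], [0.558, 0.392, 0.088]), ([356, 
[... 236 characters left out ...]
283], [0.928, 0.112, 0.088]), ([198, 345], [0.928, 0.269, 0.088]), ([253, 322], [0.828, 0.272, 0.088])]
scene 3553.0 [([410, 200], [0.355, 0.125, 0.088]), ([401, 182], [0.325, 0.051, 0.088]), ([314, 188], [0.54, -0.041, 0.088]), ([314, 197], [0.558, -0.006, 0.088]), ([321, 201], [0.551, 0.018, 0.088]), ([315, 211], [0.583, 0.046, 0.088])]
[[421, 9, 23, 6, 65], [312, 11, 8, 8, 32], [351, 13, 32, 5, 79], [303, 16, 8, 3, 16], [285, 18, 13, 3, 22], [484, 24, 11, 6, 33], [527, 38, 10, 4, 26], [576, 53, 18, 9, 77], [430, 67, 7, 9, 37], [307, 72, 60, 11, 239], [382, 74, 13, 4, 36], [299, 78, 84, 21, 140], [256, 114, 14, 6, 21], [567, 135, 8, 15, 26], [279, 143, 27, 8, 140], [296, 192, 13, 24, 196]]
```

```bash
python3 - <<'E'
import rig
print([n for n in dir(rig) if n[0]!='_'], getattr(rig,'grip_depth',None))
from h import *
T,S=ld("top0"),ld("scene0")
a=np.deg2rad(66.7);X=np.array([np.cos(a),np.sin(a),0]);Y=np.array([-np.sin(a),np.cos(a),0])
H=np.array([.497,.151,.08])
for n,p in dict(bar=H-.225*X+[0,0,.006],b1=H-.225*X-.055*Y+[0,0,.006],b2=H-.225*X+.055*Y+[0,0,.006],hc=H-.12*Y+[0,0,.008],gtop=H-.085*X-.151*Y+[0,0,.051]).items():
    print(n,p.round(4),proj(T,p).round(1),proj(S,p).round(1))
E
```

```text
['MotionError', 'capture', 'grip_depth', 'hand_in', 'state'] 0.0187
bar [ 0.408  -0.0557  0.086 ] [333.6 241.8] [353.3 172.2]
b1 [ 0.4585 -0.0774  0.086 ] [340.8 224.3] [333.7 173.5]
b2 [ 0.3575 -0.0339  0.086 ] [326.2 259.6] [372.7 170.9]
hc [0.6072 0.1035 0.088 ] [278.7 174.3] [317.2 227.9]
gtop [0.6021 0.0132 0.131 ] [309.5 172.6] [301.1 192.3]
```

Request:
move_arm:
  targets:
    - [29, 37, 0, 0, 0, -8.7, 1]
    - [29, 37, 0, 0, 0, -8.7, 1]
    - [29, 37, 0, 0, 0, -8.7, 1]
    - [29, 37, 0, 0, 0, -8.7, 1]
    - [29, 37, 0, 0, 0, -8.7, 1]
  squeeze: 30

```text
time: 0.72
eef_pos: [0.3352, -0.3299, 0.2311]
ee_rot: [-0.0, 0.979, -0.205, -0.0]
wrist_force: [0.9, -0.5, -0.4]
grip_width: 0.0853
```

Request:
move_arm:
  targets:
    - [29, 37, 0, 0, 0, 0, 1]
    - [29, 37, 0, 0, 0, 0, 1]
    - [29, 37, 0, 0, 0, 0, 1]
    - [29, 37, 0, 0, 0, 0, 1]
    - [29, 37, 0, 0, 0, 0, 1]

```text
time: 1.35
eef_pos: [0.4802, -0.1449, 0.2311]
ee_rot: [-0.0, 0.979, -0.202, -0.0]
wrist_force: [-0.1, -0.2, -0.5]
grip_width: 0.0857
```

Request:
move_arm:
  targets:
    - [29, 37, 0, 0, 0, 0, 1]
    - [29, 37, 0, 0, 0, 0, 1]
    - [29, 37, 0, 0, 0, 0, 1]
    - [20, 30, 0, 0, 0, 0, 1]
    - [0, 0, 0, 0, 0, 0, 1]

```text
time: 1.98
eef_pos: [0.587, -0.0035, 0.2305]
ee_rot: [-0.0, 0.98, -0.201, -0.001]
wrist_force: [-0.0, -0.3, -0.3]
grip_width: 0.0854
```

Request:
move_arm:
  targets:
    - [14, 14, -40, 0, 0, 0, 1]
    - [0, 0, -30, 0, 0, 0, 1]
    - [0, 0, 0, 0, 0, 0, 1]

```text
time: 2.35
eef_pos: [0.5992, 0.0081, 0.1594]
ee_rot: [0.0, 0.979, -0.203, -0.003]
wrist_force: [1.4, 1.1, -0.0]
grip_width: 0.0852
```

```bash
cat > snap.py <<'E'
import sys
from rig import *
from h import *
k=sys.argv[1]
out=[]
for n,(x0,y0,w,h) in dict(top=(210,110,150,170),scene=(260,100,170,170)).items():
    c=capture(n);np.savez(n+k+".npz",**c)
    out.append(cv2.resize(c["color"][y0:y0+h,x0:x0+w,::-1],(400,400*h//w if n=="top" else 400),interpolation=cv2.INTER_CUBIC)[:400])
cv2.imwrite(f"pics/s{k}.png",np.hstack(out));s=state();print(s["time"],s["eef_pos"].round(4),s["wrist_force"].round(2))
E
python3 snap.py 1
```

```text
2.45 [0.6007 0.008  0.1624] [ 0.26 -0.1   1.02]
```

View pics/s1.png

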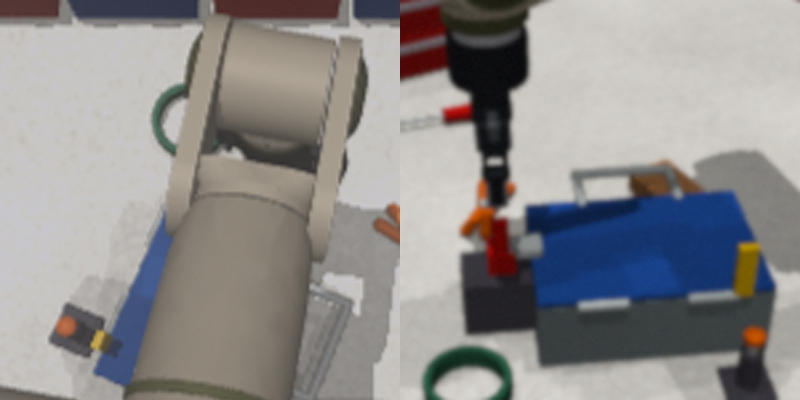

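The scene view shows the fingers edge-on at about (497,170), directly above the red grip at (497,230), so they line up. Now I'll lower and close.

Request:
move_arm:
  targets:
    - [0, 0, -30, 0, 0, 0, 1]
    - [0, 0, -25, 0, 0, 0, 1]
    - [0, 0, 0, 0, 0, 0, 1]
    - [0, 0, 0, 0, 0, 0, 0.5]
    - [0, 0, 0, 0, 0, 0, 0]

```text
time: 3.08
eef_pos: [0.6012, 0.0085, 0.1079]
ee_rot: [-0.0, 0.979, -0.202, 0.001]
wrist_force: [-1.4, -0.2, 0.2]
grip_width: 0.0519
```

Request:
move_arm:
  targets:
    - [0, 0, 0, 0, 0, 0, 0]
    - [0, 0, 0, 0, 0, 0, 0]
    - [0, 0, 0, 0, 0, 0, 0]
    - [0, 0, 0, 0, 0, 0, 0]

```text
time: 3.58
eef_pos: [0.6032, 0.0142, 0.1079]
ee_rot: [-0.005, 0.979, -0.202, 0.003]
wrist_force: [10.6, 27.2, 3.5]
grip_width: 0.0133
```

Request:
move_arm:
  targets:
    - [2, 5.5, 0, 0, 0, 0, 0]
    - [0, 0, 0, 0, 0, 0, 0]
    - [0, 0, 0, 0, 0, 0, 0]

```text
time: 3.95
eef_pos: [0.6036, 0.0152, 0.1078]
ee_rot: [-0.001, 0.979, -0.202, 0.002]
wrist_force: [1.5, 4.7, 6.6]
grip_width: 0.0136
```

Request:
move_arm:
  targets:
    - [4.6, -2, 0, 0, 0, 0, 0]
    - [4.6, -2, 0, 0, 0, 0, 0]
    - [4.6, -2, 0, 0, 0, 0, 0]
    - [4.6, -2, 0, 0, 0, 0, 0]
    - [0, 0, 0, 0, 0, 0, 0]

```text
time: 4.58
eef_pos: [0.6218, 0.0075, 0.1077]
ee_rot: [-0.001, 0.979, -0.202, 0.001]
wrist_force: [-0.1, 6.4, 7.7]
grip_width: 0.0134
```

Request:
move_arm:
  targets:
    - [2.7, -1.2, 0, 0, 0, 0, 0]
    - [1.8, -0.8, 0, 0, 0, 0, 0]
    - [0, 0, 0, 0, 0, 0, 0]

```text
time: 4.95
eef_pos: [0.626, 0.0057, 0.1077]
ee_rot: [-0.001, 0.979, -0.202, 0.001]
wrist_force: [-0.1, 7.5, 6.8]
grip_width: 0.0132
```

Request:
move_arm:
  targets:
    - [1.8, -0.8, 0, 0, 0, 0, 0]
    - [0, 0, 0, 0, 0, 0, 0]

```text
time: 5.2
eef_pos: [0.6269, 0.0053, 0.1077]
ee_rot: [-0.001, 0.979, -0.202, -0.0]
wrist_force: [-4.7, 9.1, 9.4]
grip_width: 0.013
```

Request:
move_arm:
  targets:
    - [1.8, -0.8, 0, 0, 0, 0, 0]
    - [0, 0, 0, 0, 0, 0, 0]
    - [0, 0, 0, 0, 0, 0, 0]

```text
time: 5.58
eef_pos: [0.6272, 0.0052, 0.1077]
ee_rot: [-0.002, 0.979, -0.202, -0.002]
wrist_force: [-11.8, 11.1, 13.1]
grip_width: 0.0132
```

```bash
python3 snap.py 2
```

```text
5.675 [0.6272 0.0052 0.1077] [-10.86  10.04  14.17]
```

View pics/s2.png

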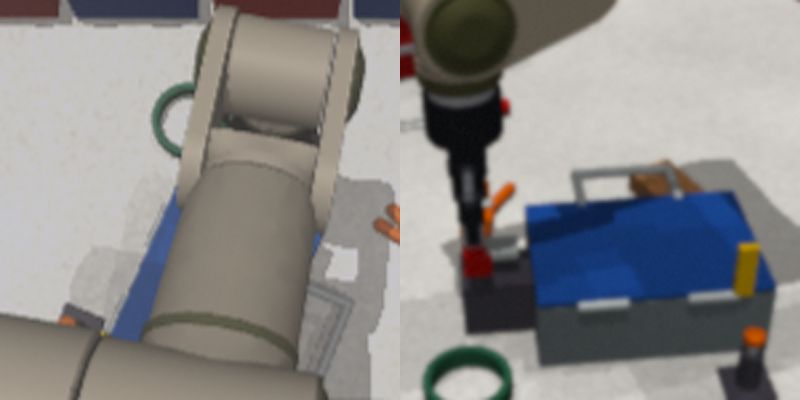

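The red block has moved left, the tongue's end (522) is clear of the lid edge (528), and the force rose with no further travel, so the catch is at its hard end. Releasing and rising.

Request:
move_arm:
  targets:
    - [0, 0, 0, 0, 0, 0, 0.6]
    - [0, 0, 0, 0, 0, 0, 1]
    - [0, 0, 0, 0, 0, 0, 1]
    - [0, 0, 20, 0, 0, 0, 1]
    - [0, 0, 50, 0, 0, 0, 1]

```text
time: 6.3
eef_pos: [0.6281, 0.0025, 0.1749]
ee_rot: [0.0, 0.979, -0.203, -0.003]
wrist_force: [0.8, 0.6, 0.1]
grip_width: 0.0852
```

Request:
move_arm:
  targets:
    - [-40, -10, 0, 0, 0, 0, 0.55]
    - [-45, -14, 0, 0, 0, 0, 0.55]
    - [-45, -14, 0, 0, 0, 0, 0.55]
    - [-45, -14, 0, 0, 0, 0, 0.55]
    - [-45, -10, 0, 0, 0, 0, 0.55]

```text
time: 6.92
eef_pos: [0.4077, -0.0599, 0.1763]
ee_rot: [0.0, 0.979, -0.202, 0.0]
wrist_force: [0.8, -0.3, 1.3]
grip_width: 0.0471
```

Request:
move_arm:
  targets:
    - [0, 0, 0, 0, 0, 0, 0.55]
    - [0, 0, 0, 0, 0, 0, 0.55]

```text
time: 7.18
eef_pos: [0.4098, -0.0597, 0.1767]
ee_rot: [0.0, 0.979, -0.203, 0.001]
wrist_force: [0.2, -0.3, -0.1]
grip_width: 0.0469
```

```bash
python3 snap.py 3
```

```text
7.275 [ 0.41   -0.0595  0.1763] [-0.17 -0.1   0.58]
```

View pics/s3.png

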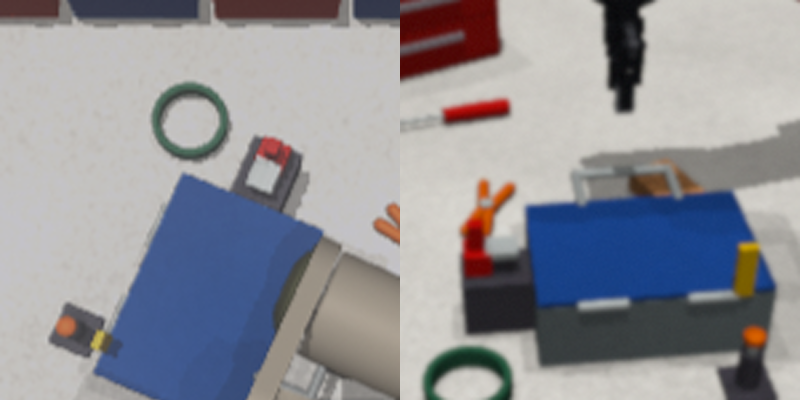

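Top view: catch fully retracted, its tongue well clear of the lid; the gripper is over the bar in the scene view (625,110 above the bar at 625,172). Descending.

Request:
move_arm:
  targets:
    - [-1, 5, -35, 0, 0, 0, 0.55]
    - [0, 0, -35, 0, 0, 0, 0.55]
    - [0, 0, -20, 0, 0, 0, 0.55]
    - [0, 0, -10, 0, 0, 0, 0.55]
    - [0, 0, -8, 0, 0, 0, 0.55]

```text
time: 7.9
eef_pos: [0.4086, -0.0545, 0.068]
ee_rot: [0.0, 0.979, -0.202, 0.0]
wrist_force: [-0.6, -0.0, 0.1]
grip_width: 0.0469
```

Request:
move_arm:
  targets:
    - [0, 0, 0, 0, 0, 0, 0.55]
    - [0, 0, 0, 0, 0, 0, 0.3]
    - [0, 0, 0, 0, 0, 0, 0.2]
    - [0, 0, 0, 0, 0, 0, 0.18]
  squeeze: 25

```text
time: 8.4
eef_pos: [0.4081, -0.0544, 0.0686]
ee_rot: [0.0, 0.979, -0.202, 0.0]
wrist_force: [0.4, -1.0, -0.2]
grip_width: 0.0149
```

No side load at 15 mm opening: centred to within about 1.5 mm. Closing.

Request:
move_arm:
  targets:
    - [0, 0, 0, 0, 0, 0, 0]
    - [0, 0, 0, 0, 0, 0, 0]
    - [0, 0, 0, 0, 0, 0, 0]

```text
time: 8.78
eef_pos: [0.4086, -0.0534, 0.0686]
ee_rot: [-0.001, 0.979, -0.203, 0.001]
wrist_force: [4.6, 9.3, 2.0]
grip_width: 0.0108
```

```bash
python3 - <<'E'
import numpy as np
# arc plan: start angle = atan(6/225)
a=np.deg2rad(66.7);r=np.hypot(.225,.006);p0=np.arctan2(6,225)
P=lambda th:np.array([-r*np.cos(p0+th)*np.cos(a),-r*np.cos(p0+th)*np.sin(a),r*np.sin(p0+th)])*1e3
for k in range(0,50):
    t=.04*k; print(round(t,2),(P(t+.04)-P(t)).round(1),(P(t)-P(0)).round(1))
E
```

```text
0.0 [0.2 0.4 9. ] [0. 0. 0.]
0.04 [0.3 0.7 9. ] [0.2 0.4 9. ]
0.08 [0.4 1.  8.9] [ 0.5  1.1 18. ]
0.12 [0.6 1.4 8.9] [ 0.9  2.1 26.9]
0.16 [0.7 1.7 8.8] [ 1.5  3.5 35.8]
0.2 [0.9 2.  8.7] [ 2.2  5.2 44.6]
0.24 [1.  2.3 8.6] [ 3.1  7.2 53.3]
0.28 [1.1 2.7 8.5] [ 4.1  9.6 61.9]
0.32 [1.3 3.  8.4] [ 5.3 12.2 70.5]
0.36 [1.4 3.3 8.3] [ 6.5 15.2 78.9]
0.4 [1.5 3.6 8.1] [ 7.9 18.5 87.1]
0.44 [1.7 3.9 8. ] [ 9.5 22.  95.3]
0.48 [1.8 4.2 7.8] [ 11.2  25.9 103.2]
0.52 [1.9 4.4 7.6] [ 12.9  30.1 111. ]
0.56 [2.  4.7 7.4] [ 14.9  34.5 118.6]
0.6 [2.1 5.  7.2] [ 16.9  39.2 126. ]
0.64 [2.3 5.2 7. ] [ 19.   44.2 133.2]
0.68 [2.4 5.5 6.7] [ 21.3  49.4 140.1]
0.72 [2.5 5.7 6.5] [ 23.7  54.9 146.9]
0.76 [2.6 6.  6.2] [ 26.1  60.7 153.4]
0.8 [2.7 6.2 6. ] [ 28.7  66.6 159.6]
0.84 [2.8 6.4 5.7] [ 31.4  72.8 165.5]
0.88 [2.8 6.6 5.4] [ 34.1  79.2 171.2]
0.92 [2.9 6.8 5.1] [ 37.   85.8 176.6]
0.96 [3.  7.  4.8] [ 39.9  92.6 181.8]
1.0 [3.1 7.2 4.5] [ 42.9  99.6 186.6]
1.04 [3.2 7.3 4.2] [ 46.  106.8 191.1]
1.08 [3.2 7.5 3.9] [ 49.1 114.1 195.3]
1.12 [3.3 7.6 3.5] [ 52.4 121.6 199.1]
1.16 [3.3 7.7 3.2] [ 55.6 129.2 202.7]
1.2 [3.4 7.8 2.9] [ 59.  136.9 205.9]
1.24 [3.4 7.9 2.5] [ 62.3 144.7 208.8]
1.28 [3.5 8.  2.2] [ 65.8 152.7 211.3]
1.32 [3.5 8.1 1.8] [ 69.2 160.7 213.4]
1.36 [3.5 8.2 1.5] [ 72.7 168.8 215.3]
1.4 [3.5 8.2 1.1] [ 76.2 177.  216.7]
1.44 [3.5 8.2 0.8] [ 79.7 185.2 217.9]
1.48 [3.6 8.3 0.4] [ 83.3 193.4 218.6]
1.52 [3.6 8.3 0. ] [ 86.8 201.7 219. ]
1.56 [ 3.6  8.3 -0.3] [ 90.4 209.9 219.1]
1.6 [ 3.6  8.2 -0.7] [ 94.  218.2 218.7]
1.64 [ 3.5  8.2 -1. ] [ 97.5 226.4 218. ]
1.68 [ 3.5  8.2 -1.4] [101.1 234.7 217. ]
1.72 [ 3.5  8.1 -1.8] [104.6 242.8 215.6]
1.76 [ 3.5  8.  -2.1] [108.1 250.9 213.9]
1.8 [ 3.4  8.  -2.5] [111.5 259.  211.8]
1.84 [ 3.4  7.9 -2.8] [115.  266.9 209.3]
1.88 [ 3.3  7.8 -3.1] [118.3 274.8 206.5]
1.92 [ 3.3  7.6 -3.5] [121.7 282.5 203.4]
1.96 [ 3.2  7.5 -3.8] [125.  290.2 199.9]
```

```bash
python3 - <<'E'
import numpy as np
a=np.deg2rad(66.7);r=np.hypot(.225,.006);p0=np.arctan2(6,225)
P=lambda th:np.array([-r*np.cos(p0+th)*np.cos(a),-r*np.cos(p0+th)*np.sin(a),r*np.sin(p0+th)])*1e3
for k in range(12):
    t=.15*k; print(round(t,2),((P(t+.15)-P(t))/5).round(2), (P(t)-P(0)+[409,-52.5,68.6]).round(1))
E
```

```text
0.0 [0.27 0.63 6.71] [409.  -52.5  68.6]
0.15 [0.66 1.54 6.53] [410.4 -49.4 102.2]
0.3 [1.04 2.42 6.21] [413.7 -41.6 134.8]
0.45 [1.4  3.25 5.75] [418.9 -29.5 165.9]
0.6 [1.72 4.   5.15] [425.9 -13.3 194.6]
0.75 [2.01 4.66 4.44] [434.5   6.7 220.4]
0.9 [2.25 5.22 3.64] [444.5  30.  242.6]
1.05 [2.44 5.66 2.75] [455.8  56.1 260.8]
1.2 [2.57 5.97 1.79] [468.   84.4 274.5]
1.35 [2.65 6.15 0.8 ] [480.8 114.3 283.5]
1.5 [ 2.67  6.19 -0.21] [494.1 145.  287.5]
1.65 [ 2.62  6.09 -1.21] [507.4 176.  286.4]
```

Request:
move_arm:
  targets:
    - [0.7, 1.5, 0, 0, 0, 0, 0]
    - [0, 0, 2, 0, 0, 0, 0]
    - [0.1, 0.3, 4, 0, 0, 0, 0]
    - [0.2, 0.4, 6, 0, 0, 0, 0]

```text
time: 9.28
eef_pos: [0.4088, -0.0527, 0.0804]
ee_rot: [0.001, 0.979, -0.202, -0.0]
wrist_force: [-0.5, -4.8, -4.7]
grip_width: 0.0111
```

Request:
move_arm:
  targets:
    - [0.3, 0.4, 6, 0, 0, 0, 0]
    - [0.3, 0.7, 6, 0, 0, 0, 0]
    - [0.5, 1, 6.3, 0, 0, 0, 0]
    - [0.5, 1.2, 6.5, 0, 0, 0, 0]
    - [0.6, 1.4, 6.5, 0, 0, 0, 0]

```text
time: 9.9
eef_pos: [0.4106, -0.0485, 0.1118]
ee_rot: [0.001, 0.979, -0.202, -0.001]
wrist_force: [-4.5, -9.0, -2.6]
grip_width: 0.0107
```

```bash
python3 snap.py 4
```

```text
10.0 [ 0.4107 -0.0485  0.1122] [-5.74 -8.92  2.62]
```

View pics/s4.png

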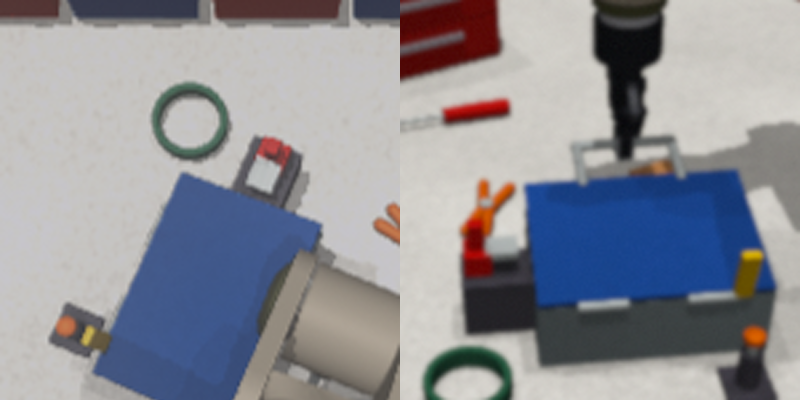

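The lid is up a little and the bar is held between the fingers at about (625,150). Continuing along the arc with a small radial correction.

Request:
move_arm:
  targets:
    - [0.2, 0.6, 6.5, 0, 0, 0, 0]
    - [0.4, 1.2, 6.5, 0, 0, 0, 0]
    - [0.8, 1.7, 6.4, 0, 0, 0, 0]
    - [0.9, 2, 6.4, 0, 0, 0, 0]
    - [1, 2.2, 6.3, 0, 0, 0, 0]

```text
time: 10.62
eef_pos: [0.4143, -0.0399, 0.1442]
ee_rot: [0.001, 0.979, -0.202, -0.0]
wrist_force: [-2.2, -5.8, -2.0]
grip_width: 0.011
```

Request:
move_arm:
  targets:
    - [1, 2.4, 6.2, 0, 0, 0, 0]
    - [1.1, 2.5, 6.1, 0, 0, 0, 0]
    - [1.2, 2.7, 6, 0, 0, 0, 0]
    - [1.2, 2.9, 6, 0, 0, 0, 0]
    - [1.3, 3.1, 5.9, 0, 0, 0, 0]

```text
time: 11.25
eef_pos: [0.4198, -0.0272, 0.1747]
ee_rot: [0.002, 0.979, -0.202, -0.0]
wrist_force: [-6.6, -12.6, 3.2]
grip_width: 0.0106
```

Request:
move_arm:
  targets:
    - [1.1, 2.4, 6, 0, 0, 0, 0]
    - [1.2, 2.8, 6, 0, 0, 0, 0]
    - [1.3, 3.1, 5.8, 0, 0, 0, 0]
    - [1.5, 3.5, 5.6, 0, 0, 0, 0]
    - [1.6, 3.8, 5.3, 0, 0, 0, 0]

```text
time: 11.88
eef_pos: [0.4268, -0.0106, 0.2031]
ee_rot: [0.001, 0.979, -0.202, -0.0]
wrist_force: [-3.3, -6.4, 0.6]
grip_width: 0.0107
```

Request:
move_arm:
  targets:
    - [1.7, 4, 5.1, 0, 0, 0, 0]
    - [1.8, 4.2, 5, 0, 0, 0, 0]
    - [1.8, 4.3, 4.9, 0, 0, 0, 0]
    - [1.9, 4.5, 4.7, 0, 0, 0, 0]
    - [2, 4.6, 4.5, 0, 0, 0, 0]

```text
time: 12.5
eef_pos: [0.4355, 0.0096, 0.2284]
ee_rot: [0.003, 0.979, -0.202, -0.0]
wrist_force: [-11.1, -14.9, 13.0]
grip_width: 0.0109
```

```bash
python3 - <<'E'
import numpy as np
from scipy.optimize import least_squares
p=np.array([[.4086,-.0534,.0686],[.4088,-.0527,.0804],[.4107,-.0485,.1122],[.4143,-.0399,.1442],[.4198,-.0272,.1747],[.4268,-.0106,.2031],[.4355,.0096,.2284]])
d=p[-1,:2]-p[0,:2];print(np.degrees(np.arctan2(d[1],d[0])))
a=np.deg2rad(66.7);s=p[:,0]*np.cos(a)+p[:,1]*np.sin(a);z=p[:,2]
for R in(.2251,None):
    f=lambda q:np.hypot(s-q[0],z-q[1])-(R or q[2])
    r=least_squares(f,[.338,.063,.225]);print(r.x,(r.fun*1e3).round(2))
# 2x: angles
c=r.x;print(np.arctan2(z-c[1],c[0]-s))
E
```

```text
66.87828704355024
[0.33809164 0.06652949 0.225     ] [ 0.43  0.12 -0.23 -0.39 -0.34  0.06  0.41]
[0.34804819 0.06241223 0.23549154] [ 0.06 -0.05 -0.03 -0.01 -0.01  0.09 -0.05]
[0.02627196 0.07647535 0.21305155 0.35471639 0.49707114 0.63998338
 0.78244505]
```

```bash
cat > arc.py <<'E'
import numpy as np
a=np.deg2rad(66.8)
def plan(c,R,phis,start):
    prev=np.array(start)
    for f in phis:
        q=np.array([c[0]-R*np.cos(f),c[1]+R*np.sin(f)]);d=(q-prev)*1e3;prev=q
        print(round(f,3),[round(d[0]*np.cos(a),1),round(d[0]*np.sin(a),1),round(d[1],1)],q.round(4))
E
python3 - <<'E'
from arc import *
plan((.348,.0624),.2355,.782+.025*np.arange(1,12),(.1811+.0033,.2284-.0024))
E
```

```text
0.807 [np.float64(0.3), np.float64(0.7), np.float64(6.5)] [0.1851 0.2325]
0.832 [np.float64(1.7), np.float64(4.0), np.float64(4.0)] [0.1894 0.2365]
0.857 [np.float64(1.7), np.float64(4.0), np.float64(3.9)] [0.1938 0.2404]
0.882 [np.float64(1.8), np.float64(4.1), np.float64(3.8)] [0.1983 0.2442]
0.907 [np.float64(1.8), np.float64(4.2), np.float64(3.7)] [0.2029 0.2479]
0.932 [np.float64(1.8), np.float64(4.3), np.float64(3.6)] [0.2076 0.2515]
0.957 [np.float64(1.9), np.float64(4.4), np.float64(3.5)] [0.2124 0.2549]
0.982 [np.float64(1.9), np.float64(4.5), np.float64(3.3)] [0.2172 0.2582]
1.007 [np.float64(1.9), np.float64(4.5), np.float64(3.2)] [0.2221 0.2615]
1.032 [np.float64(2.0), np.float64(4.6), np.float64(3.1)] [0.2272 0.2645]
1.057 [np.float64(2.0), np.float64(4.7), np.float64(3.0)] [0.2323 0.2675]
```

Request:
move_arm:
  targets:
    - [1.1, 2.6, 5, 0, 0, 0, 0]
    - [1.4, 3.2, 4.6, 0, 0, 0, 0]
    - [1.6, 3.8, 4.2, 0, 0, 0, 0]
    - [1.6, 3.8, 4, 0, 0, 0, 0]
    - [1.7, 4, 3.8, 0, 0, 0, 0]

```text
time: 13.12
eef_pos: [0.4437, 0.0293, 0.248]
ee_rot: [-0.001, 0.979, -0.202, -0.001]
wrist_force: [5.8, 4.8, -13.8]
grip_width: 0.0105
```

Request:
move_arm:
  targets:
    - [1.8, 4.2, 3.7, 0, 0, 0, 0]
    - [1.8, 4.3, 3.6, 0, 0, 0, 0]
    - [1.9, 4.5, 3.5, 0, 0, 0, 0]
    - [2, 4.5, 3.3, 0, 0, 0, 0]
    - [2, 4.6, 3.2, 0, 0, 0, 0]

```text
time: 13.75
eef_pos: [0.4532, 0.0516, 0.2646]
ee_rot: [-0.001, 0.979, -0.202, -0.001]
wrist_force: [6.0, 5.3, -18.8]
grip_width: 0.0107
```

```bash
python3 - <<'E'
import numpy as np
from scipy.optimize import least_squares
p=np.array([[.4107,-.0485,.1122],[.4143,-.0399,.1442],[.4198,-.0272,.1747],[.4268,-.0106,.2031],[.4355,.0096,.2284],[.4437,.0293,.248],[.4532,.0516,.2646]])
a=np.deg2rad(66.8);s=p[:,0]*np.cos(a)+p[:,1]*np.sin(a);z=p[:,2]
f=lambda q:np.hypot(s-q[0],z-q[1])-q[2]
r=least_squares(f,[.338,.063,.225]);c=r.x;print(r.x,(r.fun*1e3).round(2),np.arctan2(z-c[1],c[0]-s),s[-1])
from arc import *
f0=np.arctan2(z-c[1],c[0]-s)[-1]
plan(c[:2],c[2],f0+.025*np.arange(1,16),(s[-1]-.001,z[-1]+.0025))
E
```

```text
[0.34923807 0.06168244 0.23747581] [-0.02  0.02  0.    0.06 -0.19  0.17 -0.05] [0.21437969 0.35484602 0.49599371 0.63771723 0.77903564 0.90111128
 1.02486672] 0.2259618569321892
1.05 [np.float64(2.4), np.float64(5.6), np.float64(0.6)] [0.231  0.2677]
1.075 [np.float64(2.0), np.float64(4.8), np.float64(2.9)] [0.2362 0.2705]
1.1 [np.float64(2.1), np.float64(4.8), np.float64(2.8)] [0.2415 0.2733]
1.125 [np.float64(2.1), np.float64(4.9), np.float64(2.6)] [0.2468 0.2759]
1.15 [np.float64(2.1), np.float64(5.0), np.float64(2.5)] [0.2522 0.2784]
1.175 [np.float64(2.1), np.float64(5.0), np.float64(2.4)] [0.2577 0.2808]
1.2 [np.float64(2.2), np.float64(5.1), np.float64(2.2)] [0.2632 0.283 ]
1.225 [np.float64(2.2), np.float64(5.1), np.float64(2.1)] [0.2687 0.2851]
1.25 [np.float64(2.2), np.float64(5.2), np.float64(1.9)] [0.2743 0.287 ]
1.275 [np.float64(2.2), np.float64(5.2), np.float64(1.8)] [0.28   0.2888]
1.3 [np.float64(2.2), np.float64(5.2), np.float64(1.7)] [0.2857 0.2905]
1.325 [np.float64(2.3), np.float64(5.3), np.float64(1.5)] [0.2914 0.292 ]
1.35 [np.float64(2.3), np.float64(5.3), np.float64(1.4)] [0.2972 0.2934]
1.375 [np.float64(2.3), np.float64(5.3), np.float64(1.2)] [0.303  0.2946]
1.4 [np.float64(2.3), np.float64(5.4), np.float64(1.1)] [0.3088 0.2957]
```

The circle fit gives R = 237 mm against the known 225 mm, so the bar is sliding towards the fingertips. I'll check by eye before going on.

```bash
python3 - <<'E'
from rig import *
from h import *
c=capture("scene");np.savez("scene5.npz",**c);cv2.imwrite("pics/s5.png",cv2.resize(c["color"][60:220,280:440,::-1],(600,600),interpolation=cv2.INTER_CUBIC))
c=capture("top");np.savez("top5.npz",**c)
s=state();print(s["eef_pos"],s["wrist_force"],s["grip_width"])
E
```

```text
[0.45338575 0.05195329 0.26480674] [  5.41996878   6.21818015 -13.87028567] 0.010493027269836426
```

View pics/s5.png

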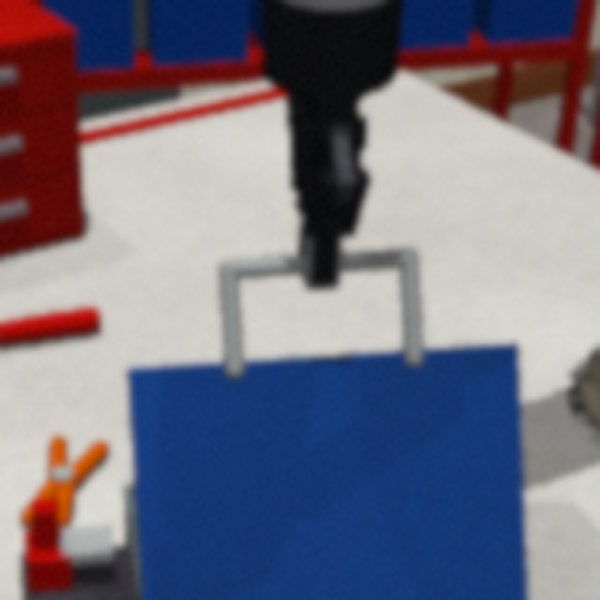

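```bash
python3 - <<'E'
from h import *
S=ld("scene5")
px=lambda x,y:(280+(x+.5)/3.75-.5,60+(y+.5)/3.75-.5)
T=np.array([.4534,.052,.2648])
print((np.array(proj(S,T))-[280,60])*3.75)
for dz in(.010,.0145,.0187): print(dz,(np.array(proj(S,T+[0,0,dz]))-[280,60])*3.75)
# bar ends: left (230,266) right (410,256): intersect with vertical plane through TCP containing case y
a=np.deg2rad(66.8);X=np.array([np.cos(a),np.sin(a),0])
for q in((230,266),(410,256),(320,262)):
    o,d=ray(S,*px(*q));p=o+d*((T-o)@X)/(d@X);print(q,p.round(4))
E
```

```text
[315.83988241 279.60402318]
0.01 [316.65053272 264.80366136]
0.0145 [317.01890912 258.07806849]
0.0187 [317.36475949 251.7637421 ]
(230, 266) [0.5027 0.0309 0.2785]
(410, 256) [0.4018 0.0741 0.2779]
(320, 262) [0.4524 0.0524 0.2775]
```

Request:
move_arm:
  targets:
    - [0, 0, 0, 0, 0, 0, 0.22]
    - [0, 0, 0, 0, 0, 0, 0.22]
    - [0, 0, 0, 0, 0, 0, 0.22]

```text
time: 14.22
eef_pos: [0.4532, 0.0504, 0.2662]
ee_rot: [0.0, 0.979, -0.202, 0.001]
wrist_force: [-0.3, 0.9, 0.5]
grip_width: 0.0188
```

Request:
move_arm:
  targets:
    - [0.5, 1.2, -4.5, 0, 0, 0, 0.22]
    - [0, 0, 0, 0, 0, 0, 0]
    - [0, 0, 0, 0, 0, 0, 0]
    - [0, 0, 0, 0, 0, 0, 0]

```text
time: 14.72
eef_pos: [0.4534, 0.0518, 0.2607]
ee_rot: [-0.0, 0.979, -0.202, -0.001]
wrist_force: [2.0, 0.8, -7.2]
grip_width: 0.0109
```

```bash
python3 - <<'E'
from arc import *
R=.225
# current phi ~1.065; rows relative
f=1.065
plan((0,0),R,f+.025*np.arange(1,32),(-R*np.cos(f),R*np.sin(f)))
E
```

```text
1.09 [np.float64(2.0), np.float64(4.6), np.float64(2.7)] [-0.1041  0.1995]
1.115 [np.float64(2.0), np.float64(4.6), np.float64(2.5)] [-0.099  0.202]
1.14 [np.float64(2.0), np.float64(4.7), np.float64(2.4)] [-0.094   0.2044]
1.165 [np.float64(2.0), np.float64(4.7), np.float64(2.3)] [-0.0888  0.2067]
1.19 [np.float64(2.0), np.float64(4.8), np.float64(2.2)] [-0.0836  0.2089]
1.215 [np.float64(2.1), np.float64(4.8), np.float64(2.0)] [-0.0784  0.2109]
1.24 [np.float64(2.1), np.float64(4.9), np.float64(1.9)] [-0.0731  0.2128]
1.265 [np.float64(2.1), np.float64(4.9), np.float64(1.8)] [-0.0677  0.2146]
1.29 [np.float64(2.1), np.float64(4.9), np.float64(1.6)] [-0.0624  0.2162]
1.315 [np.float64(2.1), np.float64(5.0), np.float64(1.5)] [-0.0569  0.2177]
1.34 [np.float64(2.2), np.float64(5.0), np.float64(1.4)] [-0.0515  0.219 ]
1.365 [np.float64(2.2), np.float64(5.0), np.float64(1.2)] [-0.046   0.2203]
1.39 [np.float64(2.2), np.float64(5.1), np.float64(1.1)] [-0.0405  0.2213]
1.415 [np.float64(2.2), np.float64(5.1), np.float64(0.9)] [-0.0349  0.2223]
1.44 [np.float64(2.2), np.float64(5.1), np.fl
[... 526 characters left out ...]
float64(-0.2)] [0.0099 0.2248]
1.64 [np.float64(2.2), np.float64(5.2), np.float64(-0.3)] [0.0156 0.2245]
1.665 [np.float64(2.2), np.float64(5.2), np.float64(-0.5)] [0.0212 0.224 ]
1.69 [np.float64(2.2), np.float64(5.1), np.float64(-0.6)] [0.0268 0.2234]
1.715 [np.float64(2.2), np.float64(5.1), np.float64(-0.7)] [0.0323 0.2227]
1.74 [np.float64(2.2), np.float64(5.1), np.float64(-0.9)] [0.0379 0.2218]
1.765 [np.float64(2.2), np.float64(5.1), np.float64(-1.0)] [0.0434 0.2208]
1.79 [np.float64(2.2), np.float64(5.1), np.float64(-1.2)] [0.0489 0.2196]
1.815 [np.float64(2.2), np.float64(5.0), np.float64(-1.3)] [0.0544 0.2183]
1.84 [np.float64(2.1), np.float64(5.0), np.float64(-1.4)] [0.0598 0.2169]
```

Request:
move_arm:
  targets:
    - [2, 4.6, 2.5, 0, 0, 0, 0]
    - [2, 4.6, 2.4, 0, 0, 0, 0]
    - [2, 4.7, 2.4, 0, 0, 0, 0]
    - [2, 4.7, 2.3, 0, 0, 0, 0]
    - [2, 4.8, 2.2, 0, 0, 0, 0]

```text
time: 15.35
eef_pos: [0.4636, 0.0753, 0.2735]
ee_rot: [0.0, 0.979, -0.202, 0.0]
wrist_force: [-3.8, -2.4, -0.7]
grip_width: 0.011
```

Request:
move_arm:
  targets:
    - [2.1, 4.8, 2, 0, 0, 0, 0]
    - [2.1, 4.9, 1.9, 0, 0, 0, 0]
    - [2.1, 4.9, 1.7, 0, 0, 0, 0]
    - [2.1, 4.9, 1.6, 0, 0, 0, 0]
    - [1, 2.2, 0.7, 0, 0, 0, 0]

```text
time: 15.98
eef_pos: [0.4731, 0.097, 0.282]
ee_rot: [0.0, 0.979, -0.202, 0.001]
wrist_force: [-5.5, -3.0, 4.7]
grip_width: 0.0107
```

Request:
move_arm:
  targets:
    - [0.8, 1.8, 0.5, 0, 0, 0, 0]
    - [0.8, 1.8, 0.5, 0, 0, 0, 0]
    - [0.8, 1.8, 0.5, 0, 0, 0, 0]

```text
time: 16.35
eef_pos: [0.4754, 0.1024, 0.2835]
ee_rot: [0.0, 0.979, -0.202, 0.001]
wrist_force: [-5.7, -1.7, 5.4]
grip_width: 0.0112
```

Request:
move_arm:
  targets:
    - [0.3, 2.2, 0.7, 0, 0, 0, 0]
    - [0.5, 2.2, 0.6, 0, 0, 0, 0]
    - [0.8, 1.8, 0.6, 0, 0, 0, 0]
    - [0.8, 1.8, 0.5, 0, 0, 0, 0]
    - [0.8, 1.8, 0.5, 0, 0, 0, 0]

```text
time: 16.98
eef_pos: [0.4793, 0.1119, 0.2858]
ee_rot: [0.0, 0.979, -0.202, 0.001]
wrist_force: [1.4, -4.7, 4.4]
grip_width: 0.0109
```

Request:
move_arm:
  targets:
    - [0.8, 1.8, 0.4, 0, 0, 0, 0]
    - [0.8, 1.8, 0.4, 0, 0, 0, 0]
    - [0.8, 1.8, 0.4, 0, 0, 0, 0]
    - [0.8, 1.8, 0.3, 0, 0, 0, 0]
    - [0.8, 1.8, 0.3, 0, 0, 0, 0]

```text
time: 17.6
eef_pos: [0.4831, 0.121, 0.2873]
ee_rot: [-0.0, 0.979, -0.202, 0.001]
wrist_force: [1.5, -5.3, 3.7]
grip_width: 0.0112
```

Request:
move_arm:
  targets:
    - [0.8, 1.8, 0.3, 0, 0, 0, 0]
    - [0.8, 1.8, 0.3, 0, 0, 0, 0]
    - [0.8, 1.8, 0.3, 0, 0, 0, 0]
    - [0.8, 1.8, 0.2, 0, 0, 0, 0]

```text
time: 18.1
eef_pos: [0.4862, 0.1282, 0.2885]
ee_rot: [-0.0, 0.979, -0.202, 0.001]
wrist_force: [1.2, -5.0, 5.8]
grip_width: 0.0108
```

Request:
move_arm:
  targets:
    - [0.8, 1.8, 0.1, 0, 0, 0, 0]
    - [0.8, 1.8, 0.1, 0, 0, 0, 0]
    - [0.8, 1.8, 0.1, 0, 0, 0, 0]

```text
time: 18.48
eef_pos: [0.4885, 0.1337, 0.289]
ee_rot: [-0.0, 0.979, -0.202, 0.001]
wrist_force: [2.0, -4.3, 0.6]
grip_width: 0.0106
```

Request:
move_arm:
  targets:
    - [0.8, 1.8, 0.1, 0, 0, 0, 0]
    - [0.8, 1.8, 0.1, 0, 0, 0, 0]
    - [0.8, 1.8, 0.1, 0, 0, 0, 0]

```text
time: 18.85
eef_pos: [0.4908, 0.1392, 0.2892]
ee_rot: [-0.0, 0.979, -0.202, 0.0]
wrist_force: [1.5, -4.6, 4.5]
grip_width: 0.0114
```

```bash
python3 snap.py 6; python3 - <<'E'
import numpy as np,cv2
c=np.load("scene6.npz")["color"];cv2.imwrite("pics/s6z.png",cv2.resize(c[150:250,360:460,::-1],(600,600),interpolation=cv2.INTER_CUBIC))
E
```

```text
18.95 [0.4909 0.1394 0.2892] [ 1.86 -3.95  6.24]
```

View pics/s6z.png

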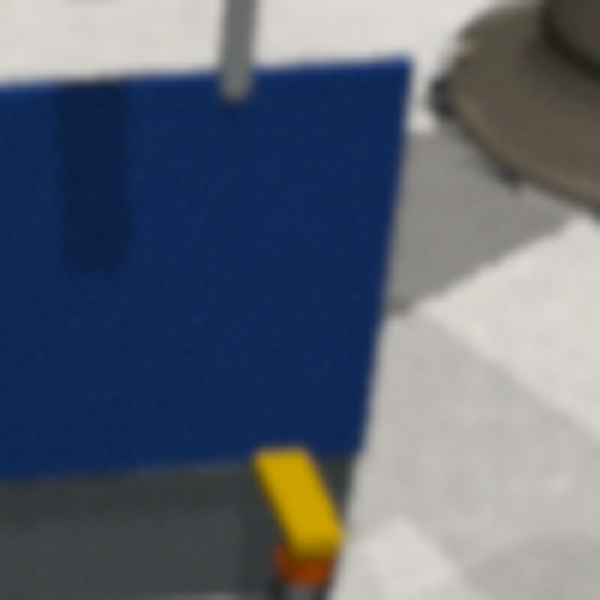

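View pics/s6.png

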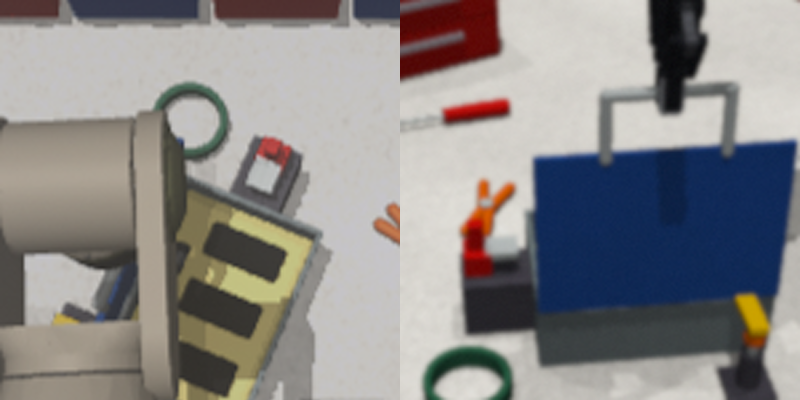

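The lid is nearly upright, and in the zoom the yellow arm's end (315,540) is just above the orange pad (302,570). I'll go slowly from here.

Request:
move_arm:
  targets:
    - [0.6, 1.4, 0, 0, 0, 0, 0]
    - [0.6, 1.4, 0, 0, 0, 0, 0]
    - [0.6, 1.4, 0, 0, 0, 0, 0]

```text
time: 19.32
eef_pos: [0.4927, 0.1434, 0.2895]
ee_rot: [-0.0, 0.979, -0.202, 0.001]
wrist_force: [0.2, -4.1, 7.6]
grip_width: 0.011
```

Request:
move_arm:
  targets:
    - [0.6, 1.4, 0, 0, 0, 0, 0]
    - [0.6, 1.4, 0, 0, 0, 0, 0]
    - [0.6, 1.4, 0, 0, 0, 0, 0]

```text
time: 19.7
eef_pos: [0.4945, 0.1477, 0.2895]
ee_rot: [-0.0, 0.979, -0.202, 0.001]
wrist_force: [1.0, -3.7, 8.3]
grip_width: 0.011
```

Request:
move_arm:
  targets:
    - [0.6, 1.4, 0, 0, 0, 0, 0]
    - [0.6, 1.4, 0, 0, 0, 0, 0]
    - [0.6, 1.4, 0, 0, 0, 0, 0]

```text
time: 20.08
eef_pos: [0.4963, 0.1519, 0.2894]
ee_rot: [-0.0, 0.979, -0.202, 0.001]
wrist_force: [1.2, -3.7, 7.4]
grip_width: 0.0108
```

Request:
move_arm:
  targets:
    - [0.6, 1.4, 0, 0, 0, 0, 0]
    - [0.6, 1.4, 0, 0, 0, 0, 0]
    - [0.6, 1.4, 0, 0, 0, 0, 0]

```text
time: 20.45
eef_pos: [0.4981, 0.1561, 0.2893]
ee_rot: [-0.0, 0.979, -0.202, 0.001]
wrist_force: [1.3, -2.8, 5.9]
grip_width: 0.0111
```

Request:
move_arm:
  targets:
    - [0.6, 1.4, 0, 0, 0, 0, 0]
    - [0.6, 1.4, 0, 0, 0, 0, 0]
    - [0.6, 1.4, 0, 0, 0, 0, 0]

```text
time: 20.82
eef_pos: [0.4998, 0.16, 0.2892]
ee_rot: [0.0, 0.979, -0.202, 0.0]
wrist_force: [0.6, -6.2, 6.0]
grip_width: 0.0113
```

Request:
move_arm:
  targets:
    - [0.6, 1.4, -0.1, 0, 0, 0, 0]
    - [0.6, 1.4, -0.1, 0, 0, 0, 0]
    - [0.6, 1.4, -0.1, 0, 0, 0, 0]

```text
time: 21.2
eef_pos: [0.5014, 0.1638, 0.2889]
ee_rot: [0.001, 0.979, -0.203, 0.0]
wrist_force: [-1.1, -7.0, 7.3]
grip_width: 0.011
```

Request:
move_arm:
  targets:
    - [0, 0, 0, 0, 0, 0, 0]

```text
time: 21.32
eef_pos: [0.5014, 0.1638, 0.2889]
ee_rot: [0.0, 0.979, -0.203, 0.0]
wrist_force: [-0.8, -6.5, 6.6]
grip_width: 0.011
```

```bash
python3 snap.py 7; python3 - <<'E'
import numpy as np,cv2
c=np.load("scene7.npz")["color"];cv2.imwrite("pics/s7z.png",cv2.resize(c[150:250,360:460,::-1],(600,600),interpolation=cv2.INTER_CUBIC))
E
```

```text
21.425 [0.5014 0.1639 0.2889] [ 0.1  -6.18  6.87]
```

View pics/s7z.png

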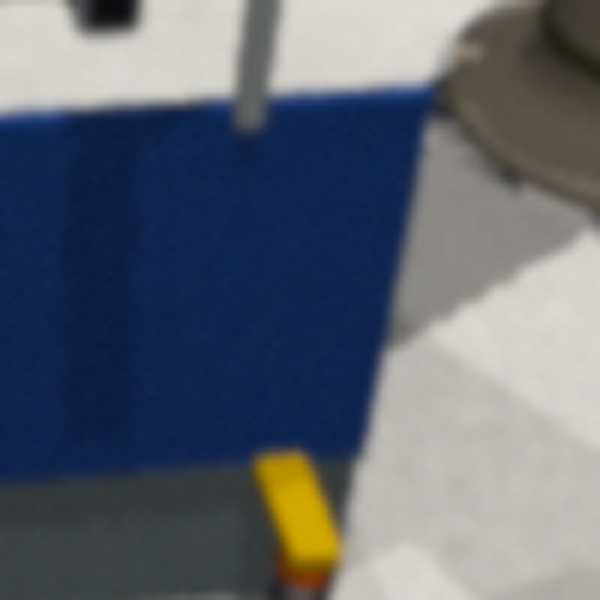

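The arm is on the pad: force along the bar's path rose from about 2.2 N to about 6 N, roughly 4 N extra. Letting go.

Request:
move_arm:
  targets:
    - [0, 0, 0, 0, 0, 0, 0.1]
    - [0, 0, 0, 0, 0, 0, 0.25]
    - [0, 0, 0, 0, 0, 0, 0.45]
    - [0, 0, 0, 0, 0, 0, 0.5]
    - [0, 0, 0, 0, 0, 0, 0.5]

```text
time: 22.05
eef_pos: [0.5013, 0.1644, 0.2883]
ee_rot: [-0.0, 0.979, -0.202, -0.0]
wrist_force: [0.0, 0.1, 0.4]
grip_width: 0.0431
```

Request:
move_arm:
  targets:
    - [0, 0, 10, 0, 0, 0, 0.5]
    - [0, 0, 20, 0, 0, 0, 0.5]
    - [0, 0, 30, 0, 0, 0, 0.5]
    - [0, 0, 30, 0, 0, 0, 0.5]
    - [0, 0, 0, 0, 0, 0, 0.5]

```text
time: 22.68
eef_pos: [0.5018, 0.1643, 0.3811]
ee_rot: [-0.001, 0.979, -0.202, 0.002]
wrist_force: [-0.1, 0.6, -0.3]
grip_width: 0.043
```

```bash
python3 snap.py 8; python3 - <<'E'
import numpy as np,cv2
c=np.load("scene8.npz")["color"];cv2.imwrite("pics/s8z.png",np.hstack([cv2.resize(c[150:250,360:460,::-1],(400,400),interpolation=cv2.INTER_CUBIC),cv2.resize(c[60:260,260:460,::-1],(400,400))]))
E
```

```text
22.775 [0.5013 0.1642 0.3783] [ 0.14  0.35 -0.26]
```

View pics/s8z.png

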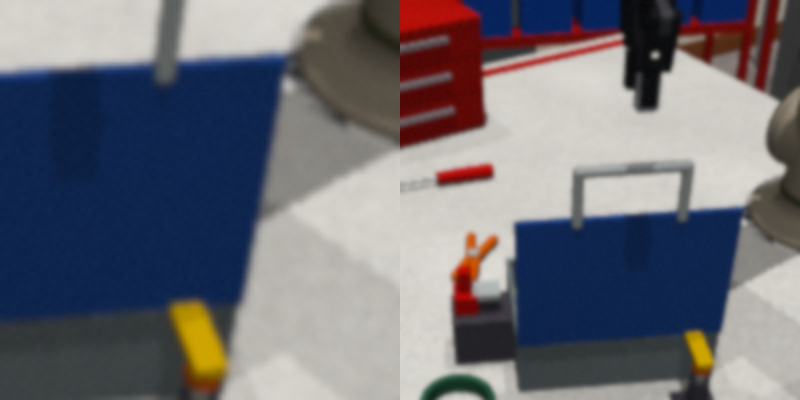

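Gripper clear, wrist force about zero, yellow arm still on the pad (205,370 in the left zoom). I'll measure any shift against the loaded picture.

```bash
python3 - <<'E'
from rig import *
from h import *
c=capture("scene");np.savez("scene9.npz",**c)
for k in "6789":
    i=ld("scene"+k)["color"];h=cv2.cvtColor(i,cv2.COLOR_RGB2HSV)[150:260,380:440]
    m=cv2.inRange(h,(20,140,90),(32,255,255));y,x=np.nonzero(m);o=cv2.inRange(h,(5,170,90),(15,255,255))
    b=cv2.inRange(cv2.cvtColor(i,cv2.COLOR_RGB2HSV)[130:200,310:420],(100,120,40),(125,255,255));print(k,x.mean().round(2),y.mean().round(2),len(x),"orange",(o>0).sum(),"lid top row",[np.nonzero(b[:,q])[0].min() for q in(80,90,100)])
E
```

```text
6 29.48 83.34 176 orange 29 lid top row [np.int64(33), np.int64(37), np.int64(31)]
7 29.3 84.89 189 orange 12 lid top row [np.int64(38), np.int64(42), np.int64(36)]
8 29.35 84.72 187 orange 12 lid top row [np.int64(37), np.int64(42), np.int64(36)]
9 29.32 84.72 186 orange 14 lid top row [np.int64(37), np.int64(41), np.int64(36)]
```

The lid sat still after release; the change of about 0.2 px is the pad springing back. Handing in.

```bash
python3 -c "
from rig import *
print(hand_in())"
```

```text
the job is handed in; nothing more can be done
None
```

The job is done and handed in at about 23 s of the 72 s allowed. The catch is fully out, and the lid is resting against the orange pad with the gripper clear.

- **Catch:** I drew it about 26 mm to its hard end. The force rose with no further travel, and the pictures show the tongue clear of the lid.
- **Lid:** I lifted it by the bar at roughly 0.25 rad/s and slowed down near the stop. The force along the bar's path rose from about 2.2 N to about 6 N at contact, so roughly 4 N extra. I then opened the fingers and withdrew upward.
- **Last checks:** Wrist force was about 0 N. The yellow arm stayed on the pad, moving about 0.2 px after release and then holding still between two pictures. The case, catch, clamp and tape looked undisturbed. I did not re-measure the other bench items, but the arm did not go near them.
- **What disagreed:** The gripper sat about 6 mm off centre on the catch, giving up to 29 N of side load until I corrected it. Midway through the swing the bar slipped a few millimetres in the fingers, with up to about 23 N of stray force. I regripped once there and the lid held still.

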